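Unlock the filter bay, draw out the filter plate and hold it over the light plate

TASK

Wind the machine's crank handwheel anticlockwise (seen from above) until the steel locking bar rests against its stop; then lift the flap it held shut right back, past upright, so that it stays open, and draw the hidden filter plate (it has a tab on top) up out of the bay, clear above the machine. Finish while still holding the filter plate in the gripper, upright, at rest and centred over the light plate with its lower edge about 10 cm above the table; do not put it down or let it go. Leave the tube rack, jar on the machine, carton and dish where they are.

Things in the scene. Friction and masses are not known exactly. Their poses are not given: they have to be found in the camera images.
- machine: White bench machine (tube dry block), fixed, 130 mm high. Origin on the table under the bay; x points away from the robot, y left, z up. Spans x -125..125, y -215..150 mm in its frame. On top: flap at y -62..62, handwheel axis at (0, -135), capped tubes up to z 170 at y 83..141, stop block at y -211..-195 up to z 154.
- wheel (a joint): Handwheel on the machine's top, upright axis, black disc 104 mm across, disc top 34 mm above the machine's top. In rad, grows anticlockwise seen from above: 0 = bar fully across the flap, 5.0 = bar at its stop (hard end). Starts at 0 to 1. Stays where left; takes about 1 to 2 N at the crank grip.
- wheel_axis (a point): Point on the handwheel's axis at the crank grip's gripping height (60 mm above the machine's top); fixed in the machine, axes like the machine's.
- crank (a point): Gripping point of the crank grip: an upright plain cylinder, 16 mm across, reaching from the disc (34 mm) to 74 mm above the machine's top, 40 mm from the wheel's axis and turning freely on its own pin; the point lies on its axis, 60 mm above the machine's top. At wheel value 5.0 the crank lies on the machine's -y side of the axis, at 0 it lies 0.287 rad clockwise of the machine's +x.
- bar (a joint): Flat steel locking bar, 18 x 115 x 8 mm, that lies over the flap's -y edge and blocks it. Driven by the wheel, 9 mm per rad. Value in m: 0 = fully across the flap, 0.045 = its tail touches the stop block and the flap is free; it slides along the machine's -y.
- flap (a joint): Aluminium flap over the filter bay, 125 x 124 x 6 mm, hinged along its far edge (machine +x), its near edge rises. Value in rad: 0 = closed, 1.57 = upright, 1.9 = fully back (hard end). A stiff hinge: it stays where it is left; lifting at the handle takes about 2 to 3 N.
- flap_handle (a point): Middle of the flap's handle: a round bar, 14 mm in diameter and 24 mm long, parallel to the hinge (machine y), on a thin stem near the flap's near edge. Its axis is 36 mm above the flap's underside, 30 mm above its upper face, and 115 mm from the hinge along the flap. Axes of the flap (x from near edge to hinge, z out of its upper face).
- flap_hinge (a point): Middle of the flap's hinge axis, level with its underside, 1 mm above the machine's top, at machine x 55, y 0. The hinge turns about the machine's y.
- filter: Filter plate, hidden under the closed flap, upright in the bay: 8 mm thick (x), 84 wide (y), 58 high, aluminium frame, with a tab 8 x 24 mm (y) rising 36 mm from the middle of its top edge; about 120 g. Origin at the middle of its lower edge, z up. Stands loosely on the bay's floor, tab top 2 mm below the machine's top.
- bay_floor (a point): Middle of the filter bay's floor, 34 mm above the table. The bay is 90 mm (machine x) by 100 mm (y) inside and 96 mm deep; two pairs of vertical guides at its sides hold the plate's ends up to 42 mm above the floor; the plate stands 70 mm to the near side of the hinge. Axes like the machine's.
- filter_tab (a point): Gripping point on the filter's tab: in its middle, 12 mm below its top, 82 mm above the filter's lower edge. Axes like the filter's.
- plate_mid (a point): Middle of the upper face of the inspection light plate: a flat square with white face, 130 x 130 mm, 14 mm high, fixed to the table to the left of the machine.
- tube_rack: White tube rack 75 x 190 mm, 101 mm high with its tubes; origin under its middle. Leave alone.
- jar: Small jar, 40 mm across, 42 mm high, standing on the machine's far right corner. Origin under its middle. Leave alone.
- carton: Carton 80 x 130 x 60 mm; origin under its middle. Leave alone.
- dish: Round flat dish 90 mm across, 15 mm high; origin under its middle. Leave alone.
Not all that is in view belongs to the job. Leave any brown look-alike of the part that bears plate_mid alone.

How it is judged:
On the way, in this order (a step that is already met when the one before it is completed fails the run):
1. the locking bar is wound back to its stop, the flap still closed (value of joint bar above 0.0425 m and value of joint flap below 0.1 rad), for 0.2 s.
2. the flap is lifted right back (over 1.5 rad) (value of joint flap above 1.5 rad), for 0.2 s.
3. the filter plate, in the gripper, is out of the bay, its lower edge above the machine's top (height (world z) of filter above 0.135 m and contact force between the fingers and filter above 0.5 N), for 0.1 s.
At the end, for the whole second after the job is handed in: The filter plate hangs in the closed fingers, off everything else, upright within 0.2 rad and at rest, its lower edge within 35 mm sideways of the light plate's middle and 65 to 140 mm above the table; flap open over 1.4 rad; locking bar drawn back over 40 mm (horizontal distance between filter and plate_mid below 0.035 m and height (world z) of filter between 0.065 and 0.14 m and angle between filter's own z axis and vertical below 0.2 rad and linear speed of filter below 0.03 m/s and angular speed of filter below 0.3 rad/s and contact force between the fingers and filter above 0.5 N and contact force between filter and machine below 0.05 N and value of joint flap above 1.4 rad and value of joint bar above 0.04 m); the arm keeps its last pose, push and grip.
It fails at once if the tube rack, jar, carton or dish is moved more than 30 mm (distance of any of tube_rack, jar, carton, dish from where it was at the start of the episode above 0.03 m).
It also fails if it takes over 70 s, if anything falls off the work surface, if the arm or the gripper's body presses on something with over 40 N, if the wrist force passes 120 N, or if a joint passes its speed limit or range.

ROBOT

A 6-joint arm with a two-finger parallel gripper is mounted at the origin on the work surface. World frame = base frame: x ahead of the robot, y to its left, z up, the work surface at z = 0. Lengths are in m, angles in rad, forces in N, time in s.
With the tool pointing down it reaches from about 0.35 to 0.85 m from the base axis. Payload 8.1 kg.
Tool frame: the origin (TCP) lies between the finger pads; the fingertips stand 14 mm ahead of it and the grasp point (between the pads) lies 5 mm behind it; z points along the fingers, y is the direction in which the jaws open and shut (so a half turn about z gives the same grasp; the last joint's range is limited). The gripper opens to 93 mm and grips with 3 to 60 N. Pads are 15 mm wide; open, the fingers measure 128 mm over their backs; the gripper's body (75 mm by 188 mm) begins 65 mm behind the grasp point.
Start: joints at [1.074, 0.13, 1.488, -0, 1.523, -0.085], TCP at [0.24, 0.55, 0.233] pointing down, gripper open.
Joint ranges: [-2.96, 2.96], [-0.89, 2.26], [0.02, 2.5], [-1.34, 4.48], [0, 2.73], [-2.66, 2.66]. Speed limits (rad/s): [2.39, 2.39, 2.79, 3.14, 3.14, 3.14].

INTERFACE

Orientations are given as a unit quaternion [x, y, z, w].
In Python, from bench import * gives the robot as it stands.
- The arm moves only by the tool jog_arm, never from a script. Its argument "motion" is a list of rows, each a list of 3 entries, a list of its own where there are three numbers: the finger opening in cm, from 0 to 9.3, then the shift along the tool's x, y, z in cm, then the turn about the tool's z in units of 6 degrees (1.0 is 6 degrees). A call has 1 to 8 rows; each row is the pose to reach, as a shift and turn from the pose commanded when the call began, along the tool's axes at that moment; what a row does not reach only later rows make up. A row lasts 1/8 s, in which the tool goes at most 62.5 mm and 10.7 degrees, less where a joint would pass 70% of its speed; a pose out of reach is approached as far as the arm can. A call with a gripper value outside its range is refused whole. The fingers move at their own pace and stop on an object; the grip force is fixed at half the most. Time passes only in rows, so rows that repeat a pose let the fingers close. It gives the time, the measured TCP pose, the force and the opening at its end, in the units of the state.
- sense(): the state, without advancing time (a new reading comes with each control period).
- capture(name): name is "scene" or "top" or "wrist"; returns a dict with "pixels" (400x640x3 uint8, red, green, blue), "range_z" (400x640 float32, m along the optical axis (not along the pixel's ray), 0 where there is no reading), "camera_matrix" (3x3 intrinsics, pixels), "k1" (the pictures are not rectified: a ray, as slopes to the right and down, at radius r is drawn at 1 + k1 r^2 times it, then the intrinsics apply), "origin" and "orientation" of the camera in the world; the wrist camera has in their place "T_tool_cam" (4x4, takes a point from camera to tool coordinates, whose origin is the TCP and whose axes are the flange's). Camera axes: x right, y up, looking along -z (the intrinsics and any distortion apply to the point x, -y, -z); pixel columns grow to the right and rows downward; lengths in m; the calibration is good to about 2 mm. A picture is of the moment at which its call begins: read the wrist's pose just before it.
- close_job(): hands the job in, once; it reports no verdict.
Trained networks look in a picture, given as the dict that the camera call returned (one of the last four; its "shot" number tells which), for a name from the list of things; names that differ only in an ending like _2 or _b are one class to them, and where a whole thing is asked for, a point or a joint stands for the part that bears it (a point fixed in the world has none). Each returns a list of dicts, best first, with "confidence" (0 to 1); they miss things now and then, are a little off and sometimes report something else, mostly with a low value. They report only what shows in the picture. A call takes as long as a camera call. They do not tell look-alikes from the thing itself.
- search_frame(picture, label): "location" ([column, row] in pixels, amid what is visible of it).
- trace(picture, label): "region" (400x640 bool, what is visible of it) and "location" ([column, row] in pixels, amid what is visible of it).
The state is a dict: "time": time; "qpos": joint angles; "qd": joint speeds; "joint_efforts": joint torques, N m; "tcp_pos": TCP position; "ee_rot": TCP orientation; "force": force on the tool from outside, world axes, zero at the start; "wrist_torque": the same for the moment, N m; "opening": finger opening in m.
Only numpy, scipy, OpenCV 4.12 (cv2) and the standard library are available. Lean on these libraries where they do the work, as an engineer would, in place of code of your own. Each camera call takes 0.05 s, during which the arm holds its last target.

## Working session

There is one attempt and no reset: what is moved stays moved. The work goes in short steps, Python scripts to look and compute and a tool call to move; the robot and the scene stay as the last step left them, time stands still between calls to the robot, and variables do not carry over. Pictures are saved under pics/ and viewed, and the job is handed in when it is done.

Besides the shell and the picture viewer there is one more tool, called by a JSON object that holds its "name" and its "arguments", one argument or row to a line. jog_arm: Moves the arm, as the interface text tells. Its arguments: {"type":"object","properties":{"motion":{"type":"array"}},"required":["motion"]}

```bash
ls; mkdir -p pics; cat > h.py <<'E'
from bench import *
import numpy as np, cv2
from scipy.spatial.transform import Rotation as R
def save(n,im): cv2.imwrite('pics/%s.png'%n, cv2.cvtColor(np.ascontiguousarray(im),cv2.COLOR_RGB2BGR))
def cam_pose(p,s=None):
    if 'T_tool_cam' in p:
        T=np.eye(4);T[:3,:3]=R.from_quat(s['ee_rot']).as_matrix();T[:3,3]=s['tcp_pos']
        return T@np.array(p['T_tool_cam'])
    T=np.eye(4);o=np.array(p['orientation'])
    T[:3,:3]=R.from_quat(o).as_matrix() if o.size==4 else o.reshape(3,3)
    T[:3,3]=p['origin'];return T
def rays(p,px):
    K=np.array(p['camera_matrix']);k=p['k1']
    u=cv2.undistortPoints(np.array(px,float).reshape(-1,1,2),K,np.array([k,0,0,0,0.])).reshape(-1,2)
    return np.c_[u[:,0],-u[:,1],-np.ones(len(u))]
def pt(p,px,s=None,z=None):
    """world pts; by depth, or on plane z"""
    T=cam_pose(p,s);r=rays(p,px)
    if z is None:
        q=np.round(np.array(px).reshape(-1,2)).astype(int)
        d=p['range_z'][q[:,1],q[:,0]]
        return (T[:3,:3]@(r*d[:,None]).T).T+T[:3,3]
    d=(T[:3,:3]@r.T).T
    return T[:3,3]+d*((z-T[2,3])/d[:,2])[:,None]
def cloud(p,s=None):
    v,u=np.mgrid[0:400,0:640]
    return pt(p,np.c_[u.ravel(),v.ravel()],s).reshape(400,640,3)
def proj(p,P,s=None):
    T=np.linalg.inv(cam_pose(p,s));P=np.atleast_2d(P)
    c=(T[:3,:3]@P.T).T+T[:3,3]
    x=c[:,0]/-c[:,2];y=-c[:,1]/-c[:,2];f=1+p['k1']*(x*x+y*y);K=np.array(p['camera_matrix'])
    return np.c_[K[0,0]*x*f+K[0,2],K[1,1]*y*f+K[1,2]]
E
python3 - <<'E'
from h import *
print(sense())
for n in('scene','top'):
    p=capture(n);save(n+'0',p['pixels']);print({k:v for k,v in p.items() if k not in('pixels','range_z')})
    for l in ['machine','wheel','crank','bar','flap','flap_handle','plate_mid','tube_rack','jar','carton','dish']:
        print(l,[(np.round(d['location']),round(d['confidence'],2)) for d in search_frame(p,l)])
E
```

```text
pics
{'time': 0.0, 'qpos': array([ 1.07359792e+00,  1.31162273e-01,  1.48926881e+00, -4.26601763e-06,
        1.52296700e+00, -8.53700076e-02]), 'qd': array([ 2.61744106e-03,  1.13696596e-03, -1.13538601e-03,  7.47987329e-04,
       -6.15324866e-05,  9.28494352e-04]), 'joint_efforts': array([ 1.63900117e-03, -5.59848332e+01, -4.91760921e+01,  7.70837255e-02,
        3.49544815e-02, -1.97105064e-04]), 'tcp_pos': array([0.23988189, 0.54938197, 0.23159249]), 'ee_rot': array([ 2.04461947e-01,  9.78874097e-01, -8.65298710e-04, -2.57202674e-04]), 'force': array([ 0.47090699, -0.32835364, -0.05068123]), 'wrist_torque': array([-0.02569175,  0.01726722, -0.03769118]), 'opening': 0.09289720139041036}
{'camera_matrix': array([[467.75577294,   0.        , 318.02982964],
       [  0.        , 467.75577294, 201.21009417],
       [  0.        ,   0.        ,   1.        ]]), 'k1': 0.007742461803919187, 'origin': array([ 1.26827706, -0.36046973,  1.0464636 ]), 'orientation': array([0.30397569, 0.20910745, 0.52863765, 0.76447046]), 'shot': 1}
machine [(array([318., 254.]), 0.6)]
wheel [(array([274., 
[... 691 characters left out ...]
-0.08067955,  0.07815825,  0.70919363, -0.69600753]), 'shot': 2}
machine [(array([330., 181.]), 0.9), (array([439., 216.]), 0.27)]
wheel [(array([365., 177.]), 0.71), (array([329., 183.]), 0.69), (array([427., 155.]), 0.46), (array([320., 175.]), 0.42)]
crank [(array([361., 178.]), 0.9)]
bar [(array([337., 183.]), 0.58)]
flap [(array([319., 176.]), 0.59)]
flap_handle [(array([319., 174.]), 0.85), (array([206., 218.]), 0.41)]
plate_mid [(array([180., 278.]), 0.83), (array([207., 217.]), 0.68), (array([320., 176.]), 0.58), (array([363., 177.]), 0.39)]
tube_rack [(array([188., 153.]), 0.92)]
jar [(array([377., 154.]), 0.53)]
carton [(array([435., 213.]), 0.8)]
dish [(array([428., 155.]), 0.89)]
```

View pics/scene0.png

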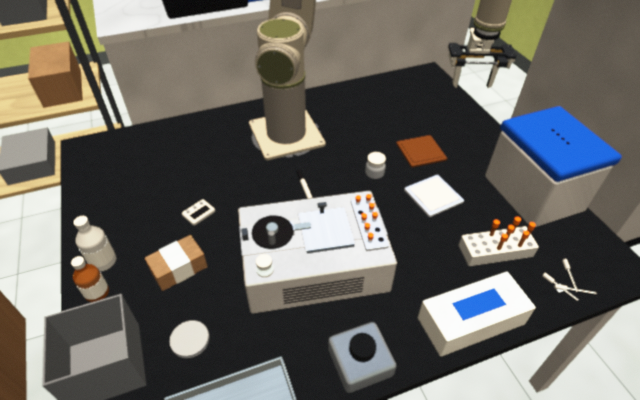

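View pics/top0.png

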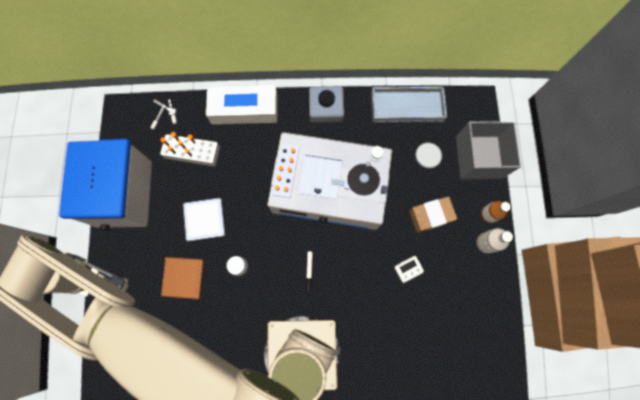

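The top view shows the machine at (330,181), the wheel at (363,178) and the flap handle near (319,185). The white light plate is at (204,219) and its brown look-alike at (182,278), which I leave alone. Next I'll measure the poses.

```bash
python3 - <<'E'
from h import *
for n in('top','scene'):
    p=capture(n);C=cloud(p)
    ok=p['range_z']>0
    m=ok&(abs(C[...,2]-.130)<.006)&(C[...,0]>.25)&(C[...,0]<.9)&(abs(C[...,1])<.4)
    nn,lab,st,_=cv2.connectedComponentsWithStats(m.astype(np.uint8))
    i=1+np.argmax(st[1:,4]);P=C[lab==i]
    r=cv2.minAreaRect(P[:,:2].astype(np.float32));print(n,st[i],r,np.median(P[:,2]))
    print(cv2.boxPoints(r))
    for d in trace(p,'plate_mid'):
        q=C[d['region']&ok];q=q[abs(q[:,2]-np.median(q[:,2]))<.01];print('plate',d['location'],d['confidence'],q.mean(0),cv2.minAreaRect(q[:,:2].astype(np.float32)), p['pixels'][d['region']].mean(0))
    for l in('crank','flap_handle'):
        for d in search_frame(p,l)[:1]: print(l,d['location'],pt(p,[d['location']]))
    x=(310,180) if n=='scene' else (320,180)
    c=p['pixels'][130:240,260:400] if n=='top' else p['pixels'][180:310,230:400]
    save('crop_'+n,cv2.resize(c,None,fx=4.5,fy=4.5,interpolation=cv2.INTER_CUBIC))
E
```

```text
top [ 268  133  124   91 4801] ((0.5606743693351746, -0.10491953790187836), (0.3664581775665283, 0.25186821818351746), 79.60984802246094) 0.13103869273241964
[[ 0.4037599  -0.2624319 ]
 [ 0.6514981  -0.30785635]
 [ 0.71758884  0.05259281]
 [ 0.46985066  0.09801728]]
plate [204.6, 217.6] 0.93 [0.45020602 0.32873322 0.01457946] ((0.45210763812065125, 0.3305527865886688), (0.13280972838401794, 0.13428308069705963), 6.099009037017822) [238.61934586 240.78983994 243.6868476 ]
plate [183.2, 277.6] 0.83 [0.25196078 0.39615882 0.01455063] ((0.25304073095321655, 0.3966819941997528), (0.13232146203517914, 0.13156923651695251), 85.15467834472656) [186.62118126 119.67277665  73.39918534]
crank [362.6, 175.4] [[ 0.54779904 -0.20181893  0.18117929]]
flap_handle [317.7, 177.4] [[ 0.55451413 -0.06415994  0.14309762]]
scene [ 239  191  158   97 6538] ((0.5621230006217957, -0.10408473014831543), (0.36764469742774963, 0.25413015484809875), 79.57013702392578) 0.12982184167205896
[[ 0.4038797  -0.261867  ]
 [ 0.6538109  -0.30787265]
 [ 0.7203663   0.05369753]
 [ 0.47043508  0.09970319]]
plate [422.0, 152.4] 0.84 [0.26457817 0.3959556  0.01281578] ((0.25596582889556885, 0.39830896258354187), (0.13027630746364594, 0.13774344325065613), 84.31963348388672) [144.93781855  75.58409786  33.0285423 ]
plate [432.3, 196.9] 0.72 [0.45888407 0.32765238 0.01260336] ((0.45153793692588806, 0.33090513944625854), (0.13717401027679443, 0.1351296752691269), 6.4591898918151855) [238.81503316 237.94546794 233.76271186]
crank [272.0, 235.1] [[ 0.58947573 -0.21629782  0.20402143]]
flap_handle [325.8, 229.1] [[ 0.56500002 -0.07195757  0.13739287]]
```

View pics/crop_top.png

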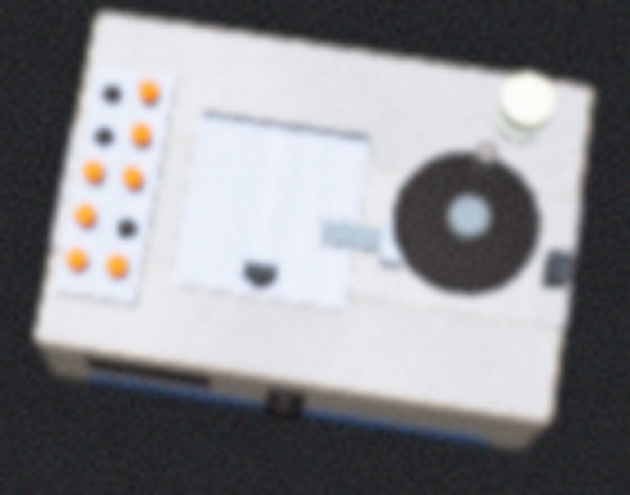

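View pics/crop_scene.png

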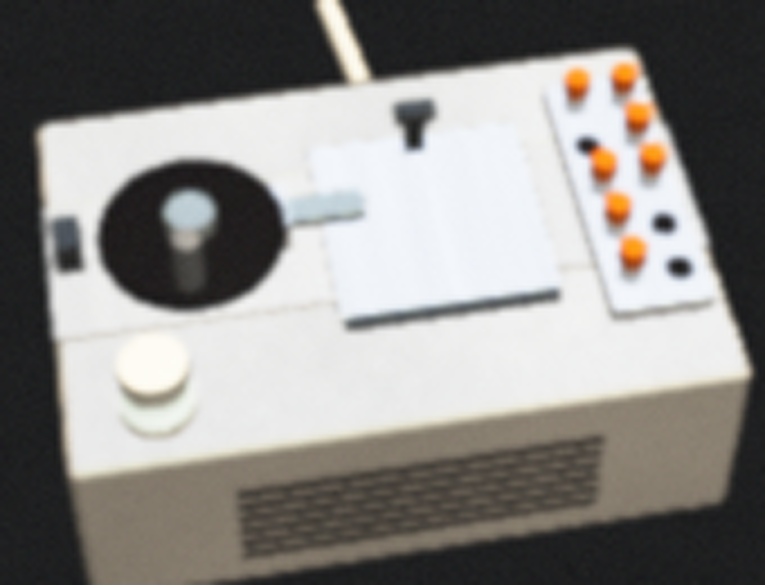

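```bash
cat >> h.py <<'E'
# machine frame: M maps machine -> world
YAW=np.deg2rad(79.59-90)
def setM(c,yaw):
    T=np.eye(4);T[:3,:3]=R.from_euler('z',yaw).as_matrix()
    T[:2,3]=np.array(c)-(T[:3,:3]@[0,-.0325,0])[:2];return T
M=setM((.5612,-.1045),YAW)
def mw(P,): P=np.atleast_2d(P);return P@M[:3,:3].T+M[:3,3]
E
python3 - <<'E'
from h import *
print(M,YAW)
print('axis',mw([0,-.135,.19]),'handle',mw([-.06,0,.167]),'hinge',mw([.055,0,.131]),'bay',mw([-.015,0,.034]))
for n in('top','scene'):
    p=capture(n);im=p['pixels'].copy();s=4
    x0,y0=(260,130) if n=='top' else (230,180)
    im=cv2.resize(im[y0:y0+130,x0:x0+170],None,fx=s,fy=s,interpolation=cv2.INTER_CUBIC)
    def dot(P,c):
        for u in proj(p,mw(P)): cv2.circle(im,(int((u[0]-x0+.5)*s),int((u[1]-y0+.5)*s)),2,c,-1)
    a=np.linspace(0,6.28,40)
    dot(np.c_[.052*np.cos(a),-.135+.052*np.sin(a),0*a+.164],(255,0,0))
    for w in(0,.25,.5,.75,1): dot([[.04*np.cos(w-.287),-.135+.04*np.sin(w-.287),.204]],(0,255,0) if w else(255,255,0))
    dot([[-.06,-.012,.167],[-.06,.012,.167]],(255,0,0))
    dot([[x,y,.13] for x in(-.125,.125) for y in(-.215,.15)],(255,0,255))
    save('ov_'+n,im)
E
```

```text
[[ 0.98353995  0.18069081  0.          0.56707245]
 [-0.18069081  0.98353995 -0.         -0.07253495]
 [-0.          0.          1.          0.        ]
 [ 0.          0.          0.          1.        ]] -0.18168877513260964
axis [[ 0.54267919 -0.20531284  0.19      ]] handle [[ 0.50806005 -0.0616935   0.167     ]] hinge [[ 0.62116715 -0.08247295  0.131     ]] bay [[ 0.55231935 -0.06982459  0.034     ]]
```

View pics/ov_top.png

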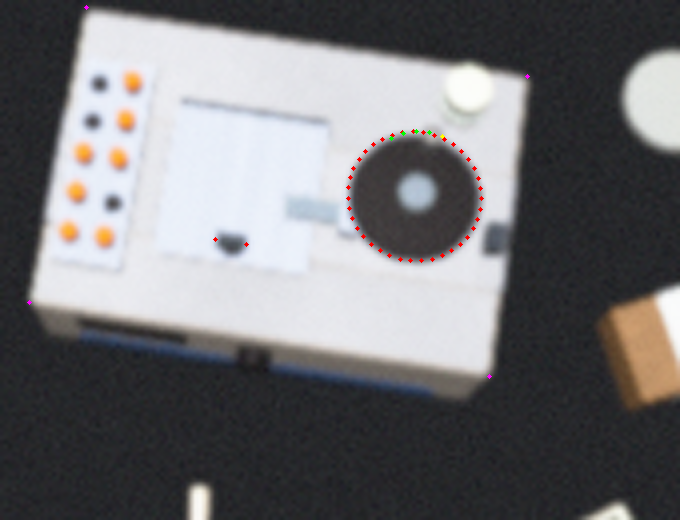

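View pics/ov_scene.png

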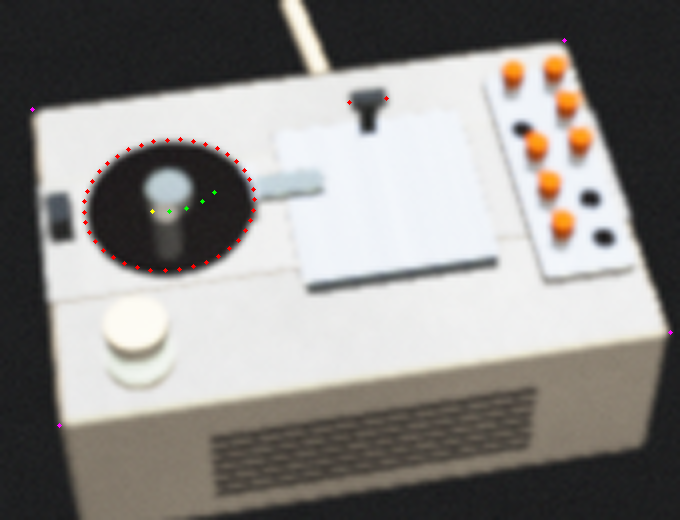

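```bash
cat >> h.py <<'E'
def dT(P,yawy=None,s=None,base=None):
    """shift in tool axes (cm) and turn units to bring TCP to P with tool-y at world angle yawy; nominal tool-down frame"""
    s=s or sense();Rm=R.from_quat(s['ee_rot']).as_matrix()
    d=Rm.T@(np.array(P)-s['tcp_pos'])*100
    psi=np.arctan2(Rm[1,1],Rm[0,1])
    t=None if yawy is None else -np.rad2deg(yawy-psi)/6
    return np.round(d,2),t,psi
E
python3 - <<'E'
from h import *
print(dT([.52,-.205,.36],-1.0))
p=capture('wrist');print(p['T_tool_cam'])
E
```

```text
(array([-55.86, -57.97, -12.74]), np.float64(20.616515284208692), np.float64(1.1589564319830574))
[[ 9.63843886e-05  9.58996438e-01  2.83418107e-01  7.93413239e-02]
 [ 9.99999921e-01 -2.01878163e-04  3.43012868e-04  1.29532806e-03]
 [ 3.86164045e-04  2.83418052e-01 -9.58996381e-01 -1.52703566e-01]
 [ 0.00000000e+00  0.00000000e+00  0.00000000e+00  1.00000000e+00]]
```

{"name": "jog_arm", "arguments": {
  "motion": [
    [9.3,[-1,-1,-5],1],
    [9.3,[-5,-5.2,-6.4],2.5],
    [9.3,[-9,-9.3,-6.8],4],
    [9.3,[-13,-13.5,-7],5.5],
    [9.3,[-17,-17.6,-7.3],7],
    [9.3,[-21,-21.8,-7.6],8.5],
    [9.3,[-25,-26,-8],10],
    [9.3,[-28,-29,-8],11]
  ]
}}

```text
time: 2.75
tcp_pos: [0.3813, 0.17, 0.3133]
ee_rot: [0.706, 0.708, 0.001, 0.0]
force: [-0.2, 0.7, -0.5]
opening: 0.0932
```

```bash
python3 - <<'E'
from h import *
print(dT([.52,-.205,.36],-1.0),sense()['time'])
E
```

```text
(array([-37.52,  13.82,  -4.65]), np.float64(9.566210456529191), np.float64(0.0017712164308657363)) 2.75
```

{"name": "jog_arm", "arguments": {
  "motion": [
    [9.3,[-5,1.8,-0.6],1.4],
    [9.3,[-10,3.7,-1.2],2.8],
    [9.3,[-15,5.5,-1.9],4.2],
    [9.3,[-20,7.4,-2.5],5.5],
    [9.3,[-25,9.2,-3.1],7],
    [9.3,[-30,11,-3.8],8.3],
    [9.3,[-35,12.9,-4.4],9.5],
    [9.3,[-37.5,13.8,-4.6],9.5]
  ]
}}

```text
time: 3.75
tcp_pos: [0.5217, -0.2046, 0.3586]
ee_rot: [0.958, 0.286, -0.0, 0.0]
force: [-1.0, 0.6, 0.3]
opening: 0.0928
```

```bash
python3 - <<'E'
from h import *
s=sense();p=capture('wrist');save('w1',p['pixels']);print(s['tcp_pos'],s['qpos'],s['time'])
for l in('crank','wheel'): print(l,[(d['location'],d['confidence'],pt(p,[d['location']],s)) for d in search_frame(p,l)])
C=cloud(p,s);L=(C-M[:3,3])@M[:3,:3]
a=L[...,0];b=L[...,1]+.135;r=np.hypot(a,b)
m=(L[...,2]>.19)&(L[...,2]<.215)&(r<.06)&(p['range_z']>0)
print('grip top',L[m].mean(0),m.sum(),np.median(L[m][:,2]),'ang',np.arctan2(b[m].mean(),a[m].mean()))
c=cv2.minEnclosingCircle(L[m][:,:2].astype(np.float32));print(c)
h=(r<.008)&(p['range_z']>0);print('hub z',np.median(L[h][:,2]))
h=(L[...,2]>.170)&(L[...,2]<.19)&(r<.025);print('hub',cv2.minEnclosingCircle(L[h][:,:2].astype(np.float32)))
d=(abs(L[...,2]-.164)<.004)&(r<.065);print('disc',cv2.minEnclosingCircle(L[d][:,:2].astype(np.float32)))
E
```

```text
[ 0.52169089 -0.20462947  0.35858746] [-4.65087413e-01  6.17443270e-03  1.39113496e+00 -3.22228086e-04
  1.74414689e+00  5.26583110e-01] 3.75
crank [([334.2, 161.9], 0.9, array([[ 0.54567003, -0.19762084,  0.18009358]]))]
wheel [([335.3, 161.6], 0.86, array([[ 0.54646797, -0.19862089,  0.17878491]]))]
grip top [ 0.03915228 -0.13589902  0.2032667 ] 202 0.20415455409804023 ang -0.022958113181177874
((0.03918127343058586, -0.13672007620334625), 0.008002198301255703)
hub z 0.46013472317396836
hub ((-0.0009064954938367009, -0.1324375569820404), 0.014076710678637028)
disc ((-0.000577673374209553, -0.13250277936458588), 0.05213040113449097)
```

View pics/w1.png

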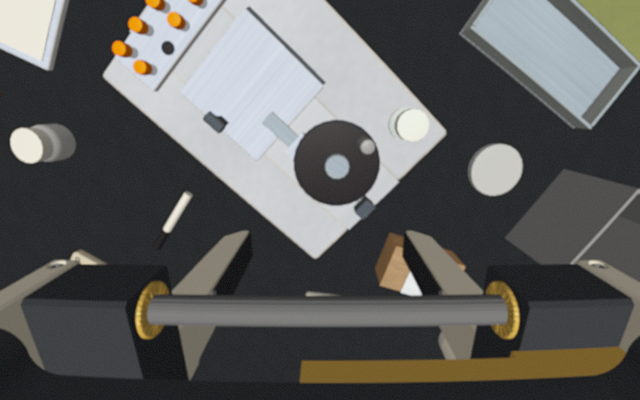

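```bash
python3 - <<'E'
from h import *
P=mw([.0395,-.1375,.194])[0];print(P,dT(P,-1.0))
E
```

```text
[ 0.58107729 -0.21490898  0.194     ] (array([ 4.35,  4.3 , 16.41]), np.float64(0.09880074082862088), np.float64(-0.9896536106147859))
```

{"name": "jog_arm", "arguments": {
  "motion": [
    [9.3,[2,2,4],0],
    [9.3,[4.3,4.3,8],0],
    [9.3,[4.3,4.3,13],0],
    [9.3,[4.3,4.3,16.4],0],
    [9.3,[4.3,4.3,16.4],0]
  ]
}}

```text
time: 4.53
tcp_pos: [0.5787, -0.212, 0.1912]
ee_rot: [0.958, 0.288, -0.002, -0.002]
force: [-0.6, -0.1, 0.8]
opening: 0.093
```

```bash
python3 - <<'E'
from h import *
s=sense();p=capture('wrist');save('w2',p['pixels'])
P=mw([.0395,-.1375,.194])[0];print(P,dT(P,-1.0))
C=cloud(p,s);L=(C-M[:3,3])@M[:3,:3]
m=(L[...,2]>.199)&(L[...,2]<.21)&(np.hypot(L[...,0]-.04,L[...,1]+.135)<.02)&(p['range_z']>0)
print(L[m].mean(0),m.sum(),cv2.minEnclosingCircle(L[m][:,:2].astype(np.float32)))
E
```

```text
[ 0.58107729 -0.21490898  0.194     ] (array([-0.04,  0.23,  0.02]), np.float64(0.128133377212754), np.float64(-0.9865819041156254))
[ 0.04029277 -0.13607084  0.20382636] 669 ((0.03915675729513168, -0.13666242361068726), 0.008189566433429718)
```

View pics/w2.png

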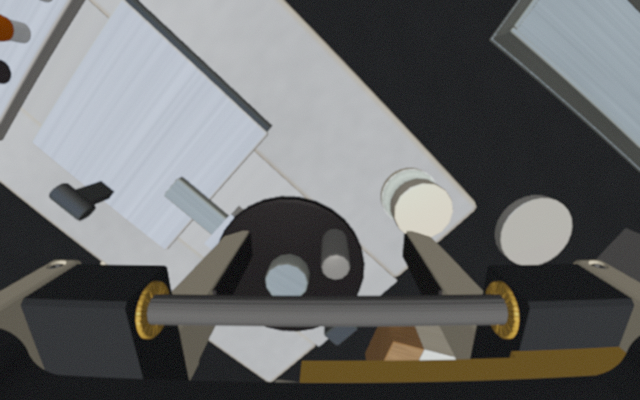

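{"name": "jog_arm", "arguments": {
  "motion": [
    [9.3,[0,0.2,0],0.1],
    [1,[0,0.2,0],0.1],
    [1,[0,0.2,0],0.1],
    [1,[0,0.2,0],0.1],
    [1,[0,0.2,0],0.1],
    [1,[0,0.2,0],0.1]
  ]
}}

```text
time: 5.32
tcp_pos: [0.5819, -0.2159, 0.1946]
ee_rot: [0.959, 0.282, -0.0, -0.0]
force: [0.2, 0.0, 0.4]
opening: 0.0476
```

```bash
python3 - <<'E'
from h import *
s=sense();print(s)
print((s['tcp_pos']-M[:3,3])@M[:3,:3])
E
```

```text
{'time': 5.325, 'qpos': array([-4.37825078e-01,  2.05190906e-01,  1.47461249e+00,  1.05222781e-05,
        1.46193386e+00,  5.60453019e-01]), 'qd': array([-5.23467948e-06,  9.92009540e-04,  7.12504148e-04, -1.31363863e-03,
       -1.09549810e-03, -1.15333228e-03]), 'joint_efforts': array([-3.22984262e-03, -5.93682218e+01, -4.87374079e+01,  7.39947916e-02,
       -2.61578977e-02, -1.07246052e-05]), 'tcp_pos': array([ 0.58193003, -0.21588018,  0.19456057]), 'ee_rot': array([ 9.59307041e-01,  2.82365003e-01, -5.06990670e-05, -5.18157818e-05]), 'force': array([0.16740617, 0.0146605 , 0.36746932]), 'wrist_torque': array([-0.08252518,  0.14733406, -0.03456864]), 'opening': 0.047585922846831795}
[ 0.04051419 -0.13830113  0.19456057]
```

{"name": "jog_arm", "arguments": {
  "motion": [
    [1,[0,0,0],0],
    [1,[0,0,0],0],
    [1,[0,0,0],0],
    [1,[0,0,0],0],
    [1,[0,0,0],0],
    [1,[0,0,0],0]
  ]
}}

```text
time: 6.08
tcp_pos: [0.5818, -0.2158, 0.1946]
ee_rot: [0.959, 0.282, -0.0, -0.0]
force: [-1.5, 1.0, 0.7]
opening: 0.0153
```

```bash
python3 - <<'E'
from h import *
s=sense();print(s['force'],s['wrist_torque'],s['opening'])
print((s['tcp_pos']-M[:3,3])@M[:3,:3])
E
```

```text
[-1.52508173  0.95978679  0.73626173] [0.1116468  0.47436619 0.0171957 ] 0.015295980541533801
[ 0.04037997 -0.13827948  0.19459169]
```

```bash
cat >> h.py <<'E'
def arc(total,n=8,k=.62,ax=(0,-.1347),rc=.04,a0=None,z=.1945):
    s=sense();L=(s['tcp_pos']-M[:3,3])@M[:3,:3]
    if a0 is None: a0=np.arctan2(L[1]-ax[1],L[0]-ax[0])
    Rm=R.from_quat(s['ee_rot']).as_matrix()
    print('now ang',a0,'r',np.hypot(L[1]-ax[1],L[0]-ax[0]),'w',a0+.287,s['force'],'q6',s['qpos'][5])
    for i in range(1,n+1):
        d=total*i/n;a=a0+d
        W=mw([ax[0]+rc*np.cos(a),ax[1]+rc*np.sin(a),z])[0]
        print([round(float(v),2) for v in Rm.T@(W-s['tcp_pos'])*100],round(-np.rad2deg(d*k)/6,2))
E
python3 -c "
from h import *
arc(1.6)"
```

```text
now ang -0.08841396055308329 r 0.04053830762193051 w 0.1985860394469167 [-1.52508173  0.95978679  0.73626173] q6 0.5604186005346685
[0.5, -0.63, 0.01] -1.18
[0.92, -1.31, 0.01] -2.37
[1.19, -2.06, 0.01] -3.55
[1.3, -2.86, 0.01] -4.74
[1.25, -3.65, 0.01] -5.92
[1.05, -4.42, 0.01] -7.1
[0.7, -5.14, 0.01] -8.29
[0.21, -5.77, 0.01] -9.47
```

{"name": "jog_arm", "arguments": {
  "motion": [
    [1,[0.5,-0.63,0],-1.2],
    [1,[0.92,-1.31,0],-2.4],
    [1,[1.19,-2.06,0],-3.55],
    [1,[1.3,-2.86,0],-4.75],
    [1,[1.25,-3.65,0],-5.9],
    [1,[1.05,-4.42,0],-7.1],
    [1,[0.7,-5.14,0],-8.3],
    [1,[0.21,-5.77,0],-9.5]
  ]
}}

```text
time: 7.08
tcp_pos: [0.5533, -0.1649, 0.1947]
ee_rot: [0.707, 0.708, 0.001, 0.0]
force: [2.5, 4.4, -0.9]
opening: 0.0154
```

```bash
python3 -c "
from h import *
arc(1.6)"
```

```text
now ang 1.4953931726154994 r 0.041510040667093975 w 1.7823931726154993 [ 2.52312296  4.39867286 -0.85434985] q6 -0.38187813165545254
[-0.02, -0.83, 0.02] -1.18
[-0.05, -1.63, 0.02] -2.37
[-0.24, -2.4, 0.02] -3.55
[-0.58, -3.12, 0.01] -4.74
[-1.06, -3.76, 0.01] -5.92
[-1.66, -4.3, 0.01] -7.1
[-2.35, -4.7, 0.01] -8.29
[-3.1, -4.96, 0.01] -9.47
```

{"name": "jog_arm", "arguments": {
  "motion": [
    [1,[-0.02,-0.8,0],-1.2],
    [1,[-0.05,-1.63,0],-2.4],
    [1,[-0.24,-2.4,0],-3.55],
    [1,[-0.58,-3.12,0],-4.75],
    [1,[-1.06,-3.76,0],-5.9],
    [1,[-1.66,-4.3,0],-7.1],
    [1,[-2.35,-4.7,0],-8.3],
    [1,[-3.1,-4.96,0],-9.5]
  ]
}}

```text
time: 8.07
tcp_pos: [0.5019, -0.1966, 0.1946]
ee_rot: [0.283, 0.959, 0.0, -0.001]
force: [-3.3, 2.2, 1.2]
opening: 0.0154
```

```bash
python3 -c "
from h import *
arc(1.76)"
```

```text
now ang 3.1192064666264483 r 0.04172392644161031 w 3.406206466626448 [-3.34378445  2.22708166  1.24241429] q6 -1.4646216892336903
[-0.57, -0.72, 0.01] -1.3
[-1.13, -1.39, 0.0] -2.61
[-1.83, -1.92, 0.0] -3.91
[-2.63, -2.29, 0.0] -5.21
[-3.49, -2.47, -0.0] -6.51
[-4.37, -2.46, -0.0] -7.82
[-5.22, -2.26, -0.0] -9.12
[-6.01, -1.88, -0.01] -10.42
```

```bash
python3 -c "
from h import *
arc(1.66,7,.5)"
```

```text
now ang 3.1192064666264483 r 0.04172392644161031 w 3.406206466626448 [-3.34378445  2.22708166  1.24241429] q6 -1.4646216892336903
[-0.61, -0.77, 0.01] -1.13
[-1.23, -1.48, 0.0] -2.26
[-2.01, -2.02, 0.0] -3.4
[-2.89, -2.36, 0.0] -4.53
[-3.83, -2.49, -0.0] -5.66
[-4.77, -2.39, -0.0] -6.79
[-5.66, -2.07, -0.01] -7.93
```

{"name": "jog_arm", "arguments": {
  "motion": [
    [1,[-0.6,-0.77,0],-1.1],
    [1,[-1.23,-1.48,0],-2.25],
    [1,[-2.0,-2.02,0],-3.4],
    [1,[-2.89,-2.36,0],-4.5],
    [1,[-3.83,-2.49,0],-5.7],
    [1,[-4.77,-2.39,0],-6.8],
    [1,[-5.66,-2.07,0],-7.9],
    [1,[-5.66,-2.07,0],-7.9]
  ]
}}

```text
time: 9.07
tcp_pos: [0.5354, -0.2444, 0.1944]
ee_rot: [-0.124, 0.992, 0.002, -0.004]
force: [-21.4, 6.7, 13.7]
opening: 0.0153
```

```bash
python3 -c "
from h import *
arc(.1,1)
for n in ('top','scene'):
    p=capture(n);c=p['pixels'][130:240,260:400] if n=='top' else p['pixels'][160:290,230:400]
    save('a_'+n,cv2.resize(c,None,fx=4.5,fy=4.5,interpolation=cv2.INTER_CUBIC))
"
```

```text
now ang -1.574228759273151 r 0.040075440426756856 w -1.287228759273151 [-21.4075193    6.66028429  13.67955295] q6 -2.3343954307531884
[-0.37, -0.14, -0.02] -0.59
```

View pics/a_scene.png

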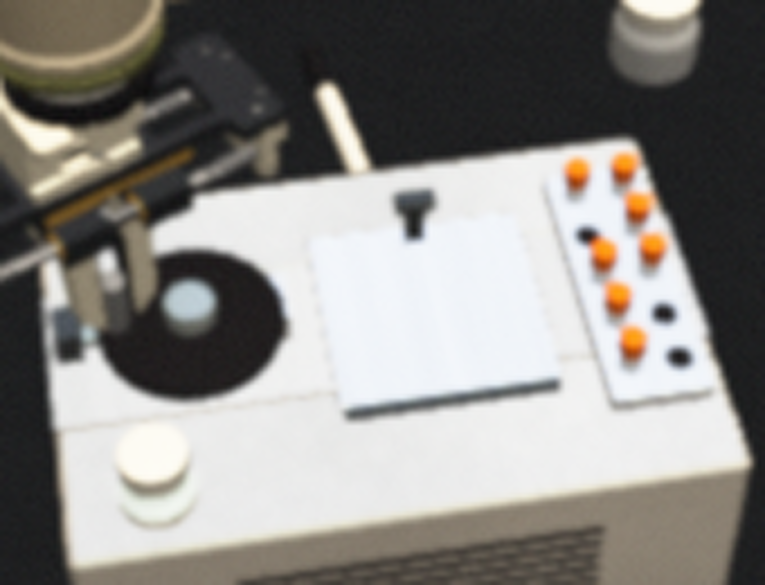

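{"name": "jog_arm", "arguments": {
  "motion": [
    [1,[0,0,0],0],
    [6,[0,0,0],0],
    [6,[0,0,0],0],
    [6,[0,0,0],0],
    [6,[0,0,0],0],
    [6,[0,0,-1],0],
    [6,[0,0,-4],0],
    [6,[0,0,-9],0]
  ]
}}

```text
time: 10.18
tcp_pos: [0.5378, -0.2449, 0.2841]
ee_rot: [-0.124, 0.992, 0.001, -0.002]
force: [-0.4, -0.8, 0.1]
opening: 0.06
```

```bash
python3 -c "
from h import *
s=sense();print(s['tcp_pos'],s['opening'],s['qpos'])
for n in ('top','scene'):
    p=capture(n);c=p['pixels'][130:240,260:400] if n=='top' else p['pixels'][160:290,230:400]
    save('b_'+n,cv2.resize(c,None,fx=4.5,fy=4.5,interpolation=cv2.INTER_CUBIC))
"
```

```text
[ 0.53784934 -0.24487466  0.28411964] 0.06003663529358351 [-5.13959652e-01  9.38522827e-02  1.43438928e+00 -4.28800262e-05
  1.61709400e+00 -2.33268285e+00]
```

View pics/b_scene.png

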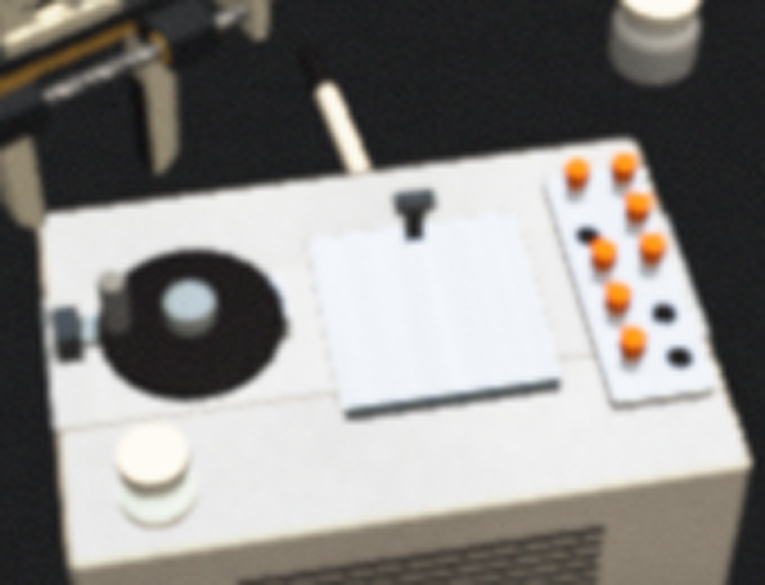

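```bash
python3 -c "
from h import *
P=mw([-.06,0,.28])[0];print(P,dT(P,np.pi/2+YAW))"
```

```text
[ 0.50806005 -0.0616935   0.28      ] (array([-1.32, 18.76,  1.14]), np.float64(4.102305087497821), np.float64(1.818699935851193))
```

{"name": "jog_arm", "arguments": {
  "motion": [
    [6,[-0.3,4.7,0.2],1],
    [6,[-0.6,9.4,0.4],2],
    [6,[-1,14.1,0.8],3],
    [6,[-1.3,18.8,1.1],4.1],
    [6,[-1.3,18.8,1.1],4.1],
    [6,[-1.3,18.8,1.1],4.1]
  ]
}}

```text
time: 11.02
tcp_pos: [0.5056, -0.0603, 0.2742]
ee_rot: [0.09, 0.996, -0.0, 0.001]
force: [0.4, -0.6, 0.1]
opening: 0.0601
```

```bash
python3 - <<'E'
from h import *
s=sense();p=capture('wrist');save('w3',p['pixels']);print(s['tcp_pos'],s['qpos'][5])
C=cloud(p,s);L=(C-M[:3,3])@M[:3,:3]
m=(L[...,2]>.160)&(L[...,2]<.18)&(np.hypot(L[...,0]+.06,L[...,1])<.03)&(p['range_z']>0)
q=L[m];print(m.sum(),q.min(0),q.max(0),q.mean(0),np.percentile(q,[3,97],axis=0))
f=(abs(L[...,2]-.137)<.003)&(abs(L[...,1])<.08)&(abs(L[...,0])<.09);print('z flap',np.median(L[f][:,2]))
P=mw([-.06,0,.162])[0];print(P,dT(P,np.pi/2+YAW))
E
```

```text
[ 0.50556584 -0.06029546  0.27421449] -1.6104318479070683
389 [-0.06828533 -0.0104927   0.16638506] [-0.05500283  0.01302554  0.17574354] [-0.06248807  0.00149866  0.17267659] [[-0.06765771 -0.00952463  0.16782663]
 [-0.05559965  0.01288958  0.17526881]]
z flap 0.1375209060541586
[ 0.50806005 -0.0616935   0.162     ] (array([-0.25, -0.04, 11.21]), np.float64(0.009927988050101465), np.float64(1.3901472081397244))
```

View pics/w3.png

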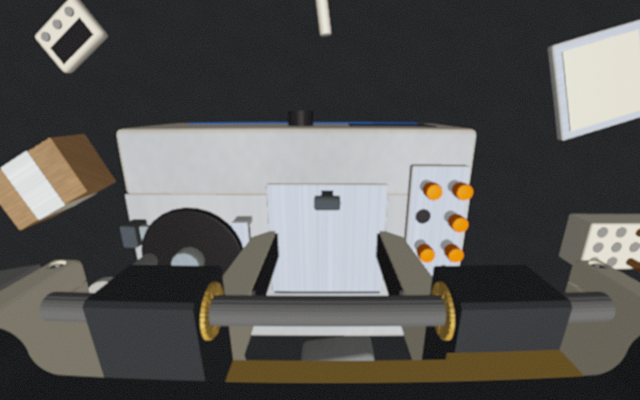

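{"name": "jog_arm", "arguments": {
  "motion": [
    [6,[-0.15,0,5],0],
    [6,[-0.15,0,9],0],
    [5,[-0.15,0,11.2],0],
    [1,[-0.15,0,11.2],0],
    [1,[-0.15,0,11.2],0],
    [1,[-0.15,0,11.2],0],
    [1,[-0.15,0,11.2],0],
    [1,[-0.15,0,11.2],0]
  ]
}}

```text
time: 12.08
tcp_pos: [0.5078, -0.0608, 0.1632]
ee_rot: [0.091, 0.996, -0.001, 0.001]
force: [-1.1, -2.9, 5.8]
opening: 0.0237
```

{"name": "jog_arm", "arguments": {
  "motion": [
    [1,[0,0,0],0],
    [1,[0,0,0],0]
  ]
}}

```text
time: 12.32
tcp_pos: [0.5078, -0.0608, 0.1632]
ee_rot: [0.091, 0.996, -0.001, 0.001]
force: [-0.8, -3.3, 6.3]
opening: 0.024
```

```bash
cat >> h.py <<'E'
def lift(phis,off=-.005):
    s=sense();Rm=R.from_quat(s['ee_rot']).as_matrix();L=(s['tcp_pos']-M[:3,3])@M[:3,:3]
    g=L+[0,0,-off]-[.055,0,.131]
    r0=np.hypot(.115,.036);a0=np.arctan2(.036,-.115)
    print('L',L,'phi est',a0-np.arctan2(g[2],g[0]),'r',np.hypot(g[0],g[2]),r0,'F',s['force'],s['opening'])
    for f in phis:
        a=a0-f;W=mw([.055+r0*np.cos(a),L[1],.131+r0*np.sin(a)+off])[0]
        print(round(f,2),[round(float(v),2) for v in Rm.T@(W-s['tcp_pos'])*100])
E
python3 -c "
from h import *
lift(np.arange(1,9)*.12)"
```

```text
L [-0.06042815  0.00081046  0.16322159] phi est 0.008557852998523963 r 0.12128109763471398 0.12050311199301038 F [-0.82740319 -3.26842756  6.27295806] 0.023971334684401525
0.12 [-0.56, -0.0, -1.23]
0.24 [-1.24, -0.0, -2.5]
0.36 [-2.06, -0.0, -3.69]
0.48 [-3.02, -0.0, -4.77]
0.6 [-4.1, -0.01, -5.73]
0.72 [-5.29, -0.01, -6.55]
0.84 [-6.57, -0.01, -7.22]
0.96 [-7.92, -0.01, -7.74]
```

Gripped at 24 mm on the handle's end faces. Now lifting along the arc.

{"name": "jog_arm", "arguments": {
  "motion": [
    [1,[-0.56,0,-1.2],0],
    [1,[-1.24,0,-2.5],0],
    [1,[-2.06,0,-3.7],0],
    [1,[-3.0,0,-4.8],0],
    [1,[-4.1,0,-5.75],0],
    [1,[-5.3,0,-6.55],0],
    [1,[-6.6,0,-7.2],0],
    [1,[-7.9,0,-7.75],0]
  ]
}}

```text
time: 13.32
tcp_pos: [0.5848, -0.075, 0.2403]
ee_rot: [0.091, 0.996, -0.0, -0.0]
force: [-2.7, -4.4, -1.8]
opening: 0.0237
```

```bash
python3 -c "
from h import *
lift(.95+np.arange(1,9)*.12)
p=capture('scene');save('c',p['pixels'])"
```

```text
L [0.01788121 0.00082659 0.24033762] phi est 0.953508410733007 r 0.12021188178659523 0.12050311199301038 F [-2.71093135 -4.40503474 -1.76684102] 0.02370650642580167
1.07 [-1.35, -0.0, -0.38]
1.19 [-2.78, -0.0, -0.58]
1.31 [-4.22, -0.0, -0.61]
1.43 [-5.66, -0.0, -0.46]
1.55 [-7.07, 0.0, -0.14]
1.67 [-8.43, 0.0, 0.34]
1.79 [-9.73, 0.0, 0.99]
1.91 [-10.93, 0.0, 1.78]
```

View pics/c.png

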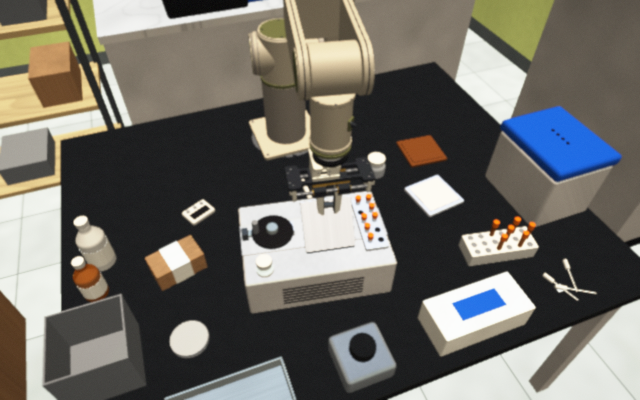

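{"name": "jog_arm", "arguments": {
  "motion": [
    [1,[-1.35,0,-0.38],0],
    [1,[-2.78,0,-0.58],0],
    [1,[-4.22,0,-0.6],0],
    [1,[-5.66,0,-0.46],0],
    [1,[-7.07,0,-0.14],0],
    [1,[-8.4,0,0.34],0],
    [1,[-9.7,0,1],0],
    [1,[-10.4,0,1.4],0]
  ]
}}

```text
time: 14.38
tcp_pos: [0.6887, -0.0941, 0.2277]
ee_rot: [0.091, 0.996, -0.0, 0.002]
force: [-0.0, -4.1, 5.8]
opening: 0.0228
```

```bash
python3 -c "
from h import *
lift([1.86])
p=capture('scene');save('d',cv2.resize(p['pixels'][130:320,220:420],None,fx=3.5,fy=3))"
```

```text
L [0.12354148 0.0008084  0.22768658] phi est 1.8605107059142012 r 0.12262990491202985 0.12050311199301038 F [-0.01786362 -4.06661486  5.81687254] 0.02284278048489156
1.86 [0.12, 0.0, 0.17]
```

View pics/d.png

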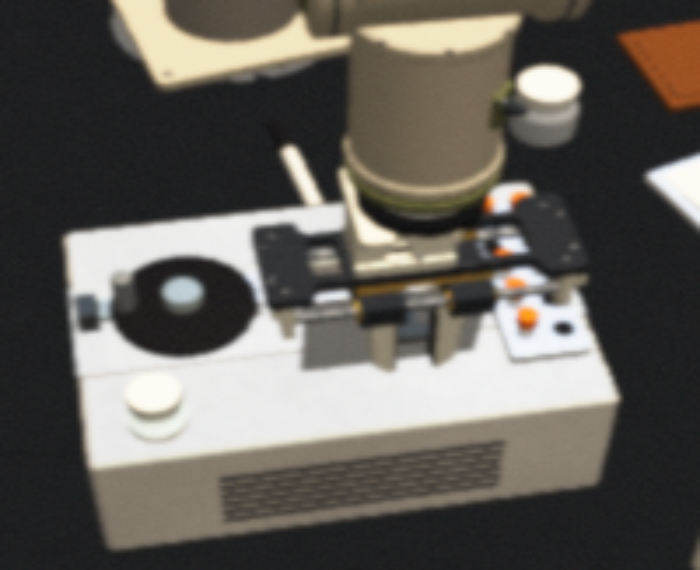

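{"name": "jog_arm", "arguments": {
  "motion": [
    [4.5,[0,0,0],0],
    [4.5,[0,0,0],0],
    [4.5,[0,0,0],0],
    [4.5,[0,0,-1],0],
    [4.5,[0,0,-6],0],
    [4.5,[0,0,-12],0],
    [4.5,[5,0,-14],0],
    [4.5,[11,0,-14],0]
  ]
}}

```text
time: 15.42
tcp_pos: [0.579, -0.0735, 0.3685]
ee_rot: [0.091, 0.996, -0.0, 0.003]
force: [0.1, -0.1, 0.8]
opening: 0.0448
```

```bash
python3 - <<'E'
from h import *
P=mw([-.03,0,.34])[0];print(P,dT(P,np.pi/2+YAW))
s=sense();p=capture('wrist');save('w4',p['pixels']);print(s['tcp_pos'],s['qpos'])
print([(d['location'],d['confidence'],(pt(p,[d['location']],s)-M[:3,3])@M[:3,:3]) for d in search_frame(p,'filter_tab')])
p=capture('scene');save('e',cv2.resize(p['pixels'][130:320,220:420],None,fx=3.5,fy=3))
E
```

```text
[ 0.53756625 -0.06711423  0.34      ] (array([ 4.2 , -0.12,  2.83]), np.float64(0.0033286907477703804), np.float64(1.3894561313422624))
[ 0.57896334 -0.07346966  0.36853978] [-2.14162768e-01  6.63592622e-02  1.31158850e+00  1.55456047e-04
  1.75833813e+00 -1.60358957e+00]
[([326.8, 143.6], 0.98, array([[-0.02099442,  0.0021774 ,  0.10161173]]))]
```

View pics/w4.png

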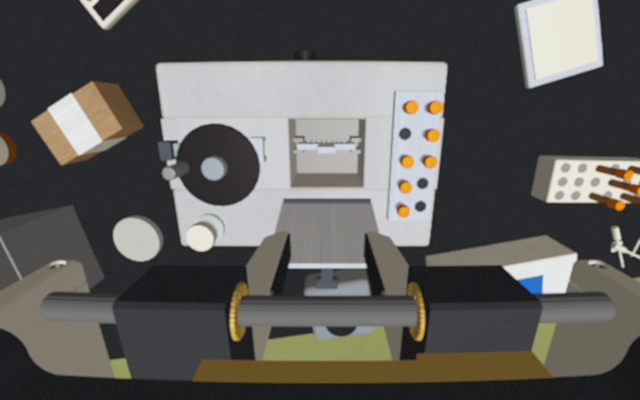

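View pics/e.png

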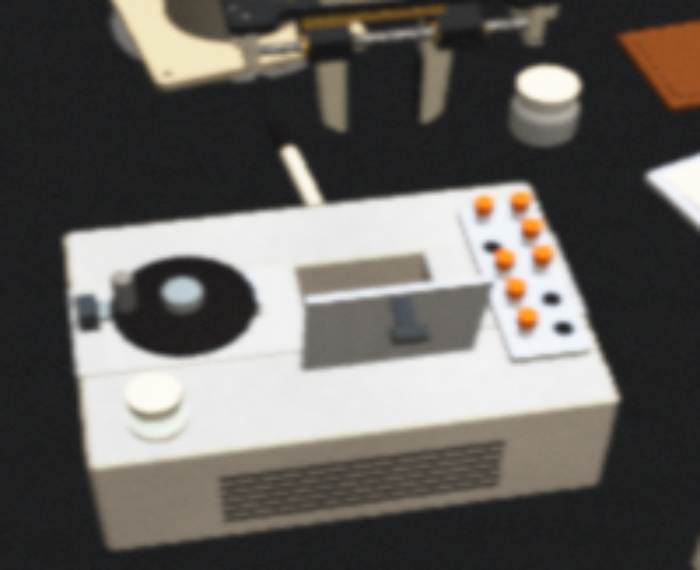

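The flap stands past upright. The filter is in the bay with its tab at wrist pixel (327,144). Measuring the tab.

```bash
python3 - <<'E'
from h import *
s=sense();p=capture('wrist');C=cloud(p,s);L=(C-M[:3,3])@M[:3,:3]
ok=(p['range_z']>0)&(abs(L[...,1])<.046)&(abs(L[...,0]+.01)<.035)
for a,b in((.118,.132),(.082,.098)):
    m=ok&(L[...,2]>a)&(L[...,2]<b);q=L[m];print(m.sum(),np.median(q,0),np.percentile(q,[5,95],axis=0))
P=mw([-.015,.0005,.111])[0];print(dT(P,np.pi/2+YAW))
im=p['pixels'][100:200,260:400];save('w5',cv2.resize(im,None,fx=5,fy=5,interpolation=cv2.INTER_CUBIC))
E
```

```text
129 [-0.01645266  0.00016861  0.12830604] [[-0.02017819 -0.01035569  0.12637089]
 [-0.01242135  0.01072295  0.12969769]]
261 [-0.01719061  0.00566475  0.09254394] [[-0.02015692 -0.03739377  0.091087  ]
 [-0.01289357  0.0386309   0.09386475]]
(array([ 2.6 , -0.09, 25.53]), np.float64(0.004459875836853011), np.float64(1.3895745887677862))
```

View pics/w5.png

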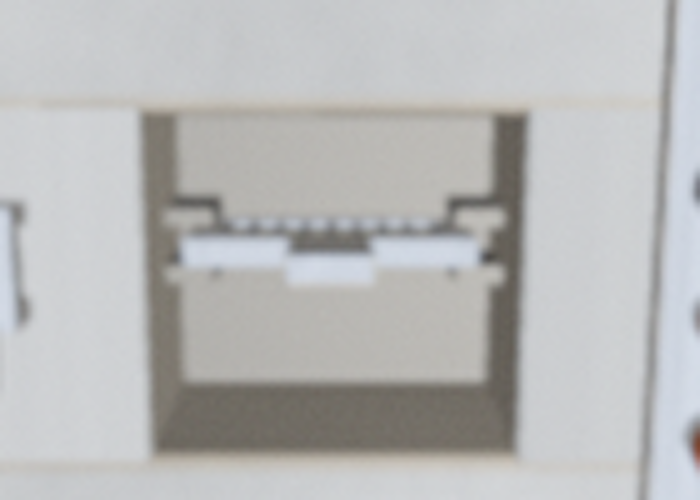

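{"name": "jog_arm", "arguments": {
  "motion": [
    [4.5,[2.7,-0.1,4],0],
    [4.5,[2.7,-0.1,10],0],
    [4.5,[2.7,-0.1,16],0],
    [4.5,[2.7,-0.1,20],0],
    [4.5,[2.7,-0.1,20],0]
  ]
}}

```text
time: 16.25
tcp_pos: [0.5506, -0.0692, 0.1617]
ee_rot: [0.091, 0.996, 0.0, -0.003]
force: [-0.3, -0.8, -0.1]
opening: 0.0451
```

```bash
python3 - <<'E'
from h import *
P=mw([-.0162,.0003,.113])[0];print(dT(P,np.pi/2+YAW),sense()['force'])
E
```

```text
(array([-0.1 ,  0.  ,  4.87]), np.float64(0.0020069995765337294), np.float64(1.3893177241664667)) [-0.27525083 -0.79526005 -0.07139826]
```

{"name": "jog_arm", "arguments": {
  "motion": [
    [4.5,[-0.1,0,2],0],
    [4.5,[-0.1,0,4],0],
    [4.5,[-0.1,0,4.5],0],
    [4.5,[-0.1,0,4.5],0],
    [4.5,[-0.1,0,4.5],0]
  ]
}}

```text
time: 16.88
tcp_pos: [0.5533, -0.0698, 0.121]
ee_rot: [0.091, 0.996, -0.0, 0.001]
force: [0.3, -0.2, -0.1]
opening: 0.0451
```

```bash
python3 - <<'E'
from h import *
P=mw([-.0162,.0003,.113])[0];print(dT(P,np.pi/2+YAW),sense()['force'])
E
```

```text
(array([0.22, 0.01, 0.8 ]), np.float64(0.0030158237635083134), np.float64(1.3894233679882855)) [ 0.25847104 -0.17975461 -0.07708045]
```

{"name": "jog_arm", "arguments": {
  "motion": [
    [4.5,[0.2,0,0.8],0],
    [4.5,[0.2,0,0.8],0],
    [1,[0.2,0,0.8],0],
    [1,[0.2,0,0.8],0],
    [1,[0.2,0,0.8],0],
    [1,[0.2,0,0.8],0],
    [1,[0.2,0,0.8],0],
    [1,[0.2,0,0.8],0]
  ]
}}

```text
time: 17.88
tcp_pos: [0.5509, -0.0694, 0.1122]
ee_rot: [0.091, 0.996, -0.0, 0.0]
force: [0.0, -0.1, 0.4]
opening: 0.0236
```

```bash
python3 - <<'E'
from h import *
s=sense();P=mw([-.0162,.0003,.113])[0];print(dT(P,np.pi/2+YAW),s['force'],s['wrist_torque'],s['opening'])
p=capture('wrist');save('w6',p['pixels'])
E
```

```text
(array([-0.03,  0.01, -0.08]), np.float64(0.0019769535026264657), np.float64(1.3893145777489648)) [ 0.02488116 -0.08350822  0.39850791] [ 0.01489495 -0.06983732  0.01881207] 0.02358792852345027
```

View pics/w6.png

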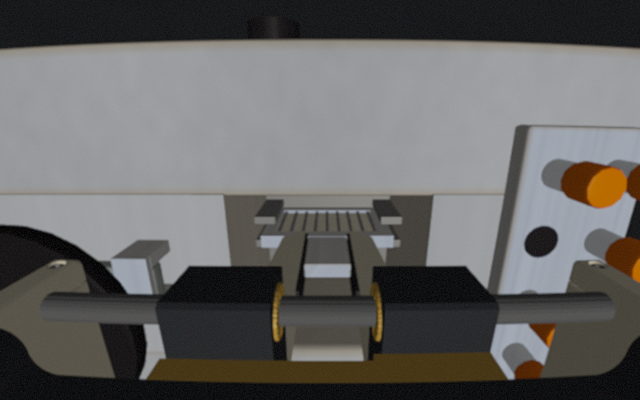

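The tab sits between the pads at (327,255), opening 23.6 mm. Lifting straight up.

{"name": "jog_arm", "arguments": {
  "motion": [
    [1,[0,0,0],0],
    [1,[0,0,0],0],
    [1,[0,0,-0.5],0],
    [1,[0,0,-1.5],0],
    [1,[0,0,-2.5],0],
    [1,[0,0,-4],0],
    [1,[0,0,-5.5],0],
    [1,[0,0,-7],0]
  ]
}}

```text
time: 18.92
tcp_pos: [0.5511, -0.0694, 0.1836]
ee_rot: [0.091, 0.996, -0.0, 0.0]
force: [-0.4, -1.3, -0.6]
opening: 0.0237
```

{"name": "jog_arm", "arguments": {
  "motion": [
    [1,[0,0,-1.5],0],
    [1,[0,0,-3],0],
    [1,[0,0,-4.5],0],
    [1,[0,0,-6.5],0],
    [1,[0,0,-8.5],0],
    [1,[0,0,-10.5],0],
    [1,[0,0,-11.5],0],
    [1,[0,0,-11.5],0]
  ]
}}

```text
time: 19.92
tcp_pos: [0.5513, -0.0694, 0.2982]
ee_rot: [0.091, 0.996, -0.0, 0.001]
force: [-1.3, -0.0, 0.1]
opening: 0.0237
```

```bash
python3 - <<'E'
from h import *
s=sense();print(s['force'],s['wrist_torque'],s['opening'],s['qpos'])
p=capture('scene');save('f',cv2.resize(p['pixels'][100:320,200:480],None,fx=2.8,fy=2.6))
C=cloud(p);P=C[p['range_z']>0]
print(dT([.4518,.3307,.30],np.pi/2+YAW))
E
```

```text
[-1.26763293 -0.01039854  0.10024603] [-0.01241092 -0.00366873  0.03103729] 0.023708321777268202 [-2.17526619e-01 -9.62293943e-03  1.51548477e+00 -8.15056715e-06
  1.63408741e+00 -1.60693370e+00]
(array([16.96, 37.56, -0.29]), np.float64(0.00306050185353637), np.float64(1.3894280466669324))
```

View pics/f.png

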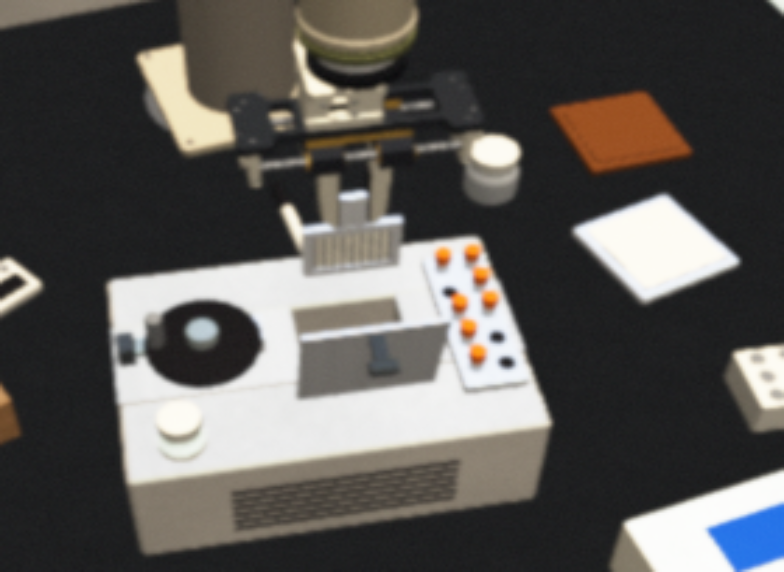

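{"name": "jog_arm", "arguments": {
  "motion": [
    [1,[0.4,1,0],0],
    [1,[1.2,2.8,0],0],
    [1,[2.4,5.4,0],0],
    [1,[3.7,8.2,0],0],
    [1,[5,11,0],0],
    [1,[6.3,14,0],0],
    [1,[7.7,17,0],0],
    [1,[9,20,0],0]
  ]
}}

```text
time: 20.98
tcp_pos: [0.4971, 0.1458, 0.2968]
ee_rot: [0.09, 0.996, 0.0, -0.0]
force: [-0.4, 0.1, -0.6]
opening: 0.0236
```

{"name": "jog_arm", "arguments": {
  "motion": [
    [1,[1.4,3,0],0],
    [1,[2.7,6,0],0],
    [1,[4.1,9,0],0],
    [1,[5.4,12,0],0],
    [1,[6.6,14.6,0],0],
    [1,[7.4,16.4,0],0],
    [1,[7.9,17.4,0],0],
    [1,[8,17.6,0],0]
  ]
}}

```text
time: 21.98
tcp_pos: [0.4511, 0.3315, 0.297]
ee_rot: [0.09, 0.996, -0.0, -0.0]
force: [0.5, -0.9, -1.3]
opening: 0.0236
```

```bash
python3 - <<'E'
from h import *
print(dT([.4518,.3307,.1785],np.pi/2+YAW),sense()['opening'])
E
```

```text
(array([-0.08, -0.06, 11.85]), np.float64(0.009155074635990215), np.float64(1.39006626883627)) 0.02361407063600563
```

{"name": "jog_arm", "arguments": {
  "motion": [
    [1,[0,0,1],0],
    [1,[0,0,3],0],
    [1,[0,0,5],0],
    [1,[0,0,7],0],
    [1,[0,0,9],0],
    [1,[0,0,10.5],0],
    [1,[0,0,11.5],0],
    [1,[0,0,11.8],0]
  ]
}}

```text
time: 22.98
tcp_pos: [0.4513, 0.3311, 0.1785]
ee_rot: [0.091, 0.996, -0.0, -0.0]
force: [0.2, 0.1, -1.7]
opening: 0.0235
```

{"name": "jog_arm", "arguments": {
  "motion": [
    [1,[0,0,0],0],
    [1,[0,0,0],0],
    [1,[0,0,0],0],
    [1,[0,0,0],0],
    [1,[0,0,0],0],
    [1,[0,0,0],0],
    [1,[0,0,0],0],
    [1,[0,0,0],0]
  ]
}}

```text
time: 23.98
tcp_pos: [0.4514, 0.3312, 0.1791]
ee_rot: [0.091, 0.996, -0.0, -0.0]
force: [-0.0, 1.0, -1.1]
opening: 0.0234
```

```bash
python3 - <<'E'
from h import *
s=sense();print(s['tcp_pos'],s['force'],s['opening'],np.abs(s['qd']).max(),dT([.4518,.3307,.1785],np.pi/2+YAW))
p=capture('scene')
save('g',p['pixels']);save('g2',cv2.resize(p['pixels'][110:250,340:520],None,fx=4,fy=4,interpolation=cv2.INTER_CUBIC))
C=cloud(p)
d=trace(p,'filter');
for e in d[:2]:
    q=C[e['region']&(p['range_z']>0)]
    print(e['location'],e['confidence'],np.median(q,0),np.percentile(q,[3,97],axis=0))
    # tilt: fit plane
    qq=q[(np.abs(q-np.median(q,0))<.06).all(1)];u,sv,vt=np.linalg.svd(qq-qq.mean(0));print('normal',vt[2],sv)
for e in trace(p,'plate_mid')[:2]: print('plate',e['location'],e['confidence'])
p=capture('top');save('g3',cv2.resize(p['pixels'][120:320,120:420],None,fx=2.6,fy=2.6))
E
```

```text
[0.4514464  0.33120023 0.17913438] [-0.00137209  1.00991111 -1.14101132] 0.023401467491057835 0.0015649008750181976 (array([-0.04, -0.04,  0.06]), np.float64(0.0028603983288055103), np.float64(1.389407091874824))
[443.5, 164.6] 0.58 [0.45543224 0.32898021 0.13638826] [[0.44441592 0.29039793 0.10213128]
 [0.46402493 0.3691822  0.19223655]]
normal [ 0.98220018 -0.18727454 -0.01452771] [0.55733544 0.53138511 0.05583488]
[188.7, 336.6] 0.54 [ 0.67192374 -0.46049237  0.01503396] [[ 0.6302612  -0.49842188  0.00725172]
 [ 0.70894806 -0.42294345  0.01867452]]
normal [0.02760788 0.00842888 0.99958329] [0.77074798 0.72396367 0.08716829]
plate [434.3, 194.6] 0.76
plate [416.5, 151.0] 0.6
```

View pics/g2.png

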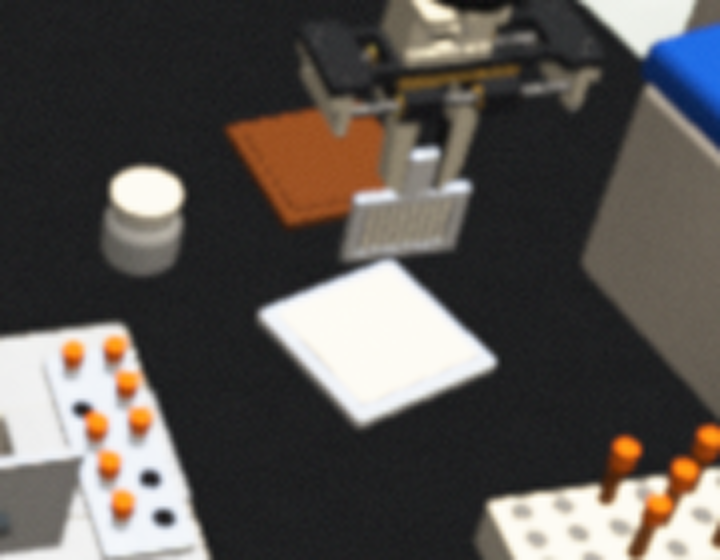

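View pics/g.png

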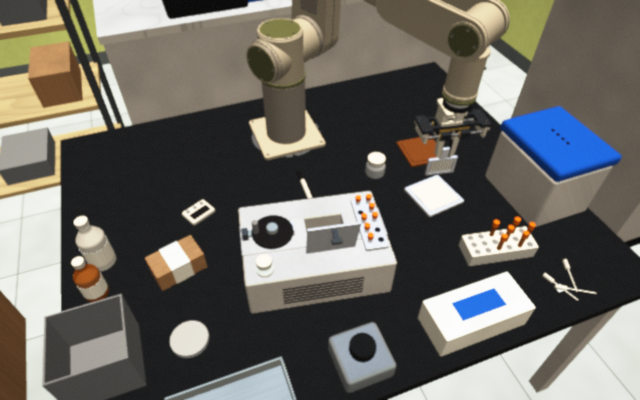

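View pics/g3.png

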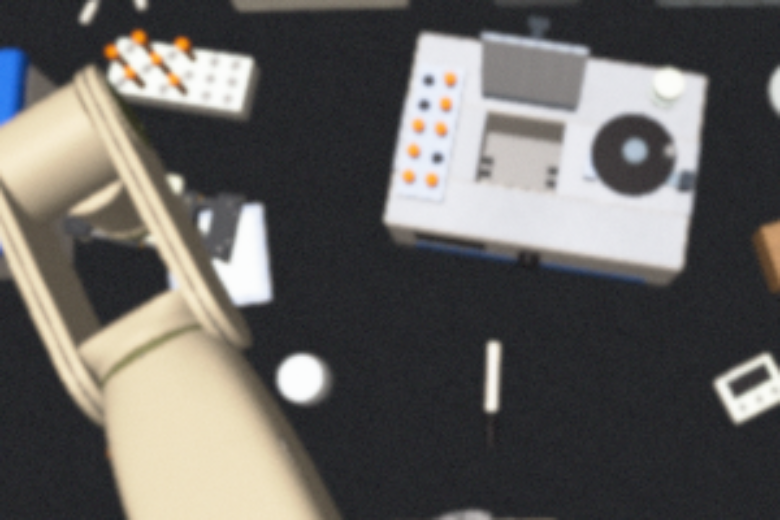

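The filter hangs upright over the white plate: lower edge about 0.10 m up, centre within about 4 mm, tilt about 0.015 rad. The flap is open, the bar is at its stop and the other objects haven't moved. Handing in.

```bash
python3 -c "
from bench import *
print(close_job());s=sense();print(s['time'],s['opening'],s['tcp_pos'])"
```

```text
the job is handed in; nothing more can be done
None
the job is handed in; nothing more can be done
```

The job is handed in, with the filter plate held upright over the white light plate. `close_job()` reports no verdict, so I have only my own checks.

**What I did:** I wound the crank anticlockwise from about 0.2 rad to about 5.0 rad, until it met the hard end (about 21 N). The pictures then showed the bar's tail on the stop block with the flap still closed. I gripped the flap handle by its end faces and lifted it to about 1.86 rad, where it stayed open. I then drew the filter out by its tab and carried it over the light plate, and handed in about 24 s into the run.

**Last checks, all passed:**
- **Filter position:** the lower edge was about 0.10 m above the table, and the plate was within about 4 mm of the light plate's middle.
- **Filter hold:** it was tilted about 0.015 rad, the arm was at rest, and the gripper was closed on the tab at 23.4 mm.
- **Machine and other objects:** the flap was past upright and the bar was still drawn back. The tube rack, jar, carton and dish showed no movement in the pictures; I did not measure them.

**Disagreements:**
- The wrist camera and the fixed cameras differed by about 2.5 mm on the wheel's position, so I used values in between.
- The filter detector also gave a false hit on the dish, at about equal confidence (0.54 against 0.58); I ignored it.

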